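# Shade ladder of stained coasters on the sample board

## Robot

A 6-joint arm with a two-finger parallel gripper is mounted at the origin on the work surface. World frame = base frame: x ahead of the robot, y to its left, z up, the work surface at z = 0. Lengths are in m, angles in rad, forces in N, time in s.
With the tool pointing down it reaches from about 0.35 to 0.775 m from the base axis. Payload 5.5 kg.
Tool frame: the origin (TCP) lies midway between the tips of the shut fingers; the grasp point (between the pads) lies 19 mm behind it; z points along the fingers, y is the line along which they close (so a half turn about z gives the same grasp; the last joint's range is limited). The gripper opens to 85 mm and grips with 20 to 120 N. Pads are 22 mm wide; open, the fingers measure 114 mm over their backs; the gripper's body (76 mm by 85 mm) begins 54 mm behind the grasp point. The pads swing forward as they close: fully open they stand 13 mm farther back than shut.
Start: joints at [1.103, 0.313, 0.046, 1.304, 0, 1.431], TCP at [0.185, 0.544, 0.201] pointing down, gripper open.
Joint ranges: [-2.76, 2.76], [-0.86, 1.69], [-1.03, 1.26], [-2.2, 2.34], [-1.47, 1.5], [-3.14, 3.14]. Speed limits (rad/s): [2.57, 2.57, 3.14, 3.14, 3.14, 3.14].

## Interface

Orientations are given as a unit quaternion [w, x, y, z].
In Python, from workcell import env gives the robot as it stands.
- The arm moves only by the tool move_arm, never from a script. Its argument "targets" is a list of rows, each a list of 3 entries, a list of its own where there are three numbers: the shift along the tool's x, y, z in mm, then the turn, a rotation vector about the tool's x, y, z in units of 10 degrees (1.0 is 10 degrees), then the closure, from -1 (fully open) to 1 (shut). In form: [[[dx, dy, dz], [ax, ay, az], gripper], ...]. A call has 1 to 5 rows; each row is the pose to reach, as a shift and turn from the pose commanded when the call began, along the tool's axes at that moment; what a row does not reach only later rows make up. A row lasts 1/8 s, in which the tool goes at most 62.5 mm and 10.7 degrees, less where a joint would pass 70% of its speed; a pose out of reach is approached as far as the arm can. A call with a gripper value outside its range is refused whole. The fingers move at their own pace and stop on an object; "squeeze" is the grip in N (left out, the last holds). Time passes only in rows, so rows that repeat a pose let the fingers close. It gives the time, the measured TCP pose, the force, the opening and the grip force at its end, in the units of the state.
- env.get_state(): the state, without advancing time (a new reading comes with each control period).
- env.read_camera(name): name is "scene" or "top" or "wrist"; returns a dict with "pixels" (384x512x3 uint8, red, green, blue), "fovy" (degrees; the focal length in pixels is half the picture's height over the tangent of half this angle, whatever the lens; pixels are square), "cx", "cy" (the principal point, pixels), "dist_coeffs" ([k1, k2, p1, p2, k3] as OpenCV has them; the pictures are not rectified), "extrinsics" (4x4, takes a point from world to camera coordinates); the wrist camera has in their place "mount" (4x4, takes a point from camera to tool coordinates, whose origin is the TCP and whose axes are the flange's). Camera axes: x right, y up, looking along -z (the intrinsics and any distortion apply to the point x, -y, -z); pixel columns grow to the right and rows downward; lengths in m; the calibration is good to about 2 mm. A picture is of the moment at which its call begins: read the wrist's pose just before it. There is no depth.
- env.hand_in(): hands the job in; it is judged then, once.
Trained networks look in a picture, given as the dict that the camera call returned (one of the last four; its "shot" number tells which), for a name from the list of things; names that differ only in an ending like _2 or _b are one class to them, and where a whole thing is asked for, a point or a joint stands for the part that bears it (a point fixed in the world has none). Each returns a list of dicts, best first, with "confidence" (0 to 1); they miss things now and then, are a little off and sometimes report something else, mostly with a low value. They report only what shows in the picture. A call takes as long as a camera call.
- env.spot_in(thing, picture): "centre" ([x, y, z] in m, in world coordinates, good to about 4 mm: the middle of the surface that is visible of it).
- env.regions_of(thing, picture): "mask" (384x512 bool, what is visible of it).
- env.landmark_of(thing, picture): "centre" ([x, y, z] in m, in world coordinates, good to about 4 mm: a listed point, or the origin of a listed thing).
The state is a dict: "clock": time; "joint_pos": joint angles; "qvel": joint speeds; "tau": joint torques, N m; "tcp_pos": TCP position; "orientation": TCP orientation; "wrist_force": force on the tool from outside, world axes, zero at the start; "ft_torque": the same for the moment, N m; "finger_gap": finger opening in m; "grip_force": force on a finger pad.
Only numpy, scipy, OpenCV 4.12 (cv2) and the standard library are available. Lean on these libraries where they do the work, as an engineer would, in place of code of your own. Each camera call takes 0.05 s, during which the arm holds its last target. There are 200 camera calls.

## Task

Lay out the shade ladder for colour approval: set the four loose stained coasters flat on the four empty grey felt pads of the shade board, one to a pad, centred and square to the row, so that the row runs step by step from the pale master fixed at one end to the dark master fixed at the other. Let go of them all and leave them at rest.

Things in the scene. Friction and masses are not known exactly. Their poses are not given: they have to be found in the camera images.
- honey: loose stained sample, palest of the four samples: light honey yellow-brown; square wooden coaster 60 x 60 x 20 mm, about 45 g, with a round seat 42 mm wide and 5 mm deep in its top; origin at the centre of its underside, z up, x and y square to its side faces. Starts flat on the white bench top, on the robot's side of the shade board. Grip it across any two opposite sides.
- oak: loose stained sample, second palest: mid oak brown; square wooden coaster 60 x 60 x 20 mm, about 45 g, with a round seat 42 mm wide and 5 mm deep in its top; origin at the centre of its underside, z up, x and y square to its side faces. Starts flat on the white bench top, on the robot's side of the shade board.
- chestnut: loose stained sample, second darkest: reddish dark brown; square wooden coaster 60 x 60 x 20 mm, about 45 g, with a round seat 42 mm wide and 5 mm deep in its top; origin at the centre of its underside, z up, x and y square to its side faces. Starts flat on the white bench top, on the robot's side of the shade board.
- walnut: loose stained sample, darkest of the four samples: very dark brown, but not black; square wooden coaster 60 x 60 x 20 mm, about 45 g, with a round seat 42 mm wide and 5 mm deep in its top; origin at the centre of its underside, z up, x and y square to its side faces. Starts flat on the white bench top, on the robot's side of the shade board.
- pad1: empty grey felt pad 70 x 70 x 3 mm, first of the four between the masters counted from the board's +y end; fixed on the shade board. Origin at the centre of its underside, 18 mm above the bench (its top is 21 mm above the bench). Its y axis runs along the row, its x axis across it, away from the robot. The board lies anew at each start.
- pad2: empty grey felt pad 70 x 70 x 3 mm, second of the four between the masters counted from the board's +y end; fixed on the shade board. Origin at the centre of its underside, 18 mm above the bench (its top is 21 mm above the bench). Pads and masters stand 85 mm apart, centre to centre, in one straight row of six.
- pad3: empty grey felt pad 70 x 70 x 3 mm, third of the four between the masters counted from the board's +y end; fixed on the shade board. Origin at the centre of its underside, 18 mm above the bench (its top is 21 mm above the bench). The plywood board is 560 x 150 mm; its near edge is 65 mm from the row's middle line.
- pad4: empty grey felt pad 70 x 70 x 3 mm, fourth of the four between the masters counted from the board's +y end; fixed on the shade board. Origin at the centre of its underside, 18 mm above the bench (its top is 21 mm above the bench). A wooden fence 14 mm high above the board runs along its far edge, its face 71 mm from the row's middle line.
- master_pale: the pale master: same coaster shape, cream, almost bare wood, paler than every sample, brass screw in its seat; fixed on the felt pad at one end of the row, the other master at the other end. Which end is which changes from start to start. Origin at the centre of its underside, 21 mm above the bench.
- master_dark: the dark master: same coaster shape, near black, darker than every sample, brass screw in its seat; fixed on the felt pad at one end of the row, the other master at the other end. Which end is which changes from start to start. Origin at the centre of its underside, 21 mm above the bench.

How it is judged:
At the end, for the whole second after the job is handed in: Each of the four samples lies upright on its own pad (underside on the felt, centre within 12 mm of the pad's centre, sides within 0.2 rad of the pad's sides, tilt under 0.1 rad), palest next to the pale master, then each one darker up to the dark master; all released and at rest (angle between each of honey, oak, chestnut, walnut's own z axis and vertical below 0.1 rad and linear speed of each of honey, oak, chestnut, walnut below 0.02 m/s and ((y of master_pale in the frame of pad1 above 0 m and horizontal distance between honey and pad1 below 0.012 m and z of honey in the frame of pad1 between -0.002 and 0.008 m and (angle between the x axis of honey and the x axis of pad1, either way round below 0.2 rad or angle between the x axis of honey and the y axis of pad1, either way round below 0.2 rad) and horizontal distance between oak and pad2 below 0.012 m and z of oak in the frame of pad2 between -0.002 and 0.008 m and (angle between the x axis of oak and the x axis of pad2, either way round below 0.2 rad or angle between the x axis of oak and the y axis of pad2, either way round below 0.2 rad) and horizontal distance between chestnut and pad3 below 0.012 m and z of chestnut in the frame of pad3 between -0.002 and 0.008 m and (angle between the x axis of chestnut and the x axis of pad3, either way round below 0.2 rad or angle between the x axis of chestnut and the y axis of pad3, either way round below 0.2 rad) and horizontal distance between walnut and pad4 below 0.012 m and z of walnut in the frame of pad4 between -0.002 and 0.008 m and (angle between the x axis of walnut and the x axis of pad4, either way round below 0.2 rad or angle between the x axis of walnut and the y axis of pad4, either way round below 0.2 rad)) or (not (y of master_pale in the frame of pad1 above 0 m) and horizontal distance between honey and pad4 below 0.012 m and z of honey in the frame of pad4 between -0.002 and 0.008 m and (angle between the x axis of honey and the x axis of pad4, either way round below 0.2 rad or angle between the x axis of honey and the y axis of pad4, either way round below 0.2 rad) and horizontal distance between oak and pad3 below 0.012 m and z of oak in the frame of pad3 between -0.002 and 0.008 m and (angle between the x axis of oak and the x axis of pad3, either way round below 0.2 rad or angle between the x axis of oak and the y axis of pad3, either way round below 0.2 rad) and horizontal distance between chestnut and pad2 below 0.012 m and z of chestnut in the frame of pad2 between -0.002 and 0.008 m and (angle between the x axis of chestnut and the x axis of pad2, either way round below 0.2 rad or angle between the x axis of chestnut and the y axis of pad2, either way round below 0.2 rad) and horizontal distance between walnut and pad1 below 0.012 m and z of walnut in the frame of pad1 between -0.002 and 0.008 m and (angle between the x axis of walnut and the x axis of pad1, either way round below 0.2 rad or angle between the x axis of walnut and the y axis of pad1, either way round below 0.2 rad)))); the robot touches nothing.
It also fails if it takes over 88 s, if anything falls off the work surface, if the arm or the gripper's body presses on something with over 40 N, if the wrist force passes 120 N, or if a joint passes its speed limit or range.

## Working session

There is one attempt and no reset: what is moved stays moved. The work goes in short steps, Python scripts to look and compute and a tool call to move; the robot and the scene stay as the last step left them, time stands still between calls to the robot, and variables do not carry over. Pictures are saved under pics/ and viewed, at most 14 in all, crops included, and the job is handed in when it is done.

Besides the shell and the picture viewer there is one more tool, called after ">>>" as name([rows], argument=value, ...), one row to a line, values as JSON. move_arm: Moves the arm, as the interface text tells. Its arguments: {"type":"object","properties":{"targets":{"type":"array","items":{"type":"array"}},"squeeze":{"type":"number"}},"required":["targets"]}

```bash
mkdir -p pics
cat > h.py <<'E'
import numpy as np, cv2
from workcell import env
from scipy.spatial.transform import Rotation as R
def K(p):
    f=192/np.tan(np.radians(p["fovy"])/2); return np.array([[f,0,p["cx"]],[0,f,p["cy"]],[0,0,1]])
def toworld(p,uv,z):
    E=np.array(p["extrinsics"]); n=cv2.undistortPoints(np.array(uv,float).reshape(-1,1,2),K(p),np.array(p["dist_coeffs"])).reshape(-1,2)
    d=np.c_[n[:,0],-n[:,1],-np.ones(len(n))]@E[:3,:3]; c=-E[:3,:3].T@E[:3,3]
    return c+d*((z-c[2])/d[:,2])[:,None]
def sq(p,m,z):
    cs=cv2.findContours(m.astype(np.uint8),cv2.RETR_EXTERNAL,cv2.CHAIN_APPROX_NONE)[0]
    c=max(cs,key=cv2.contourArea).reshape(-1,2)
    w=toworld(p,c,z)[:,:2]*1000
    r=cv2.minAreaRect(w.astype(np.float32)); return r
E
cat > a.py <<'E'
from h import *
s=env.get_state(); print(s["clock"],s["tcp_pos"],s["orientation"],s["finger_gap"])
p=env.read_camera("top"); cv2.imwrite("pics/top.png",p["pixels"][:,:,::-1])
for n in ["honey","oak","chestnut","walnut","master_pale","master_dark","pad1","pad2","pad3","pad4"]:
    zt=.02 if n in("honey","oak","chestnut","walnut") else .041 if "m" in n else .021
    for r in env.regions_of(n,p)[:2]: print(n,round(r["confidence"],2),r["mask"].sum(),np.round(sq(p,r["mask"],zt),1) if 0 else sq(p,r["mask"],zt))
    print("   ",[(round(q["confidence"],2),np.round(q["centre"],3)) for q in env.landmark_of(n,p)[:2]])
print(env.get_state()["clock"])
E
python3 a.py
```

```text
0.0 [0.18487166 0.54386042 0.20019084] [-2.97642074e-04  1.63181359e-01  9.86595651e-01 -8.81084956e-04] 0.0852867243249623
honey 0.63 570 ((446.5097351074219, -314.2461242675781), (65.69225311279297, 56.88548278808594), 87.92987823486328)
    [(0.9, array([ 0.441, -0.315, -0.001])), (0.65, array([0.657, 0.162, 0.019]))]
    [(0.57, array([0.43 , 0.311, 0.003])), (0.54, array([ 0.646, -0.091,  0.018]))]
chestnut 0.57 608 ((450.0494689941406, -100.95635223388672), (58.8807487487793, 58.55188751220703), 88.74830627441406)
    [(0.81, array([ 0.447, -0.102, -0.003]))]
walnut 0.7 606 ((439.3785400390625, 84.15501403808594), (60.68803024291992, 62.67325973510742), 10.269923210144043)
    []
master_pale 0.8 663 ((643.8555908203125, -176.12100219726562), (61.4583625793457, 62.41060256958008), 88.1184310913086)
    [(0.84, array([ 0.643, -0.179,  0.02 ])), (0.72, array([0.66 , 0.161, 0.019]))]
master_dark 0.71 643 ((659.8211669921875, 244.5703125), (59.63972854614258, 63.183509826660156), 89.87858581542969)
    [(0.61, array([0.667, 0.242, 0.021]))]
pad1 0.97 736 ((653.0726318359375, 76.5747
[... 510 characters left out ...]
array([ 0.646, -0.094,  0.017])), (0.73, array([0.657, 0.16 , 0.021]))]
pad3 0.97 736 ((653.0726318359375, 76.57475280761719), (69.23832702636719, 65.07478332519531), 88.78334045410156)
pad3 0.97 679 ((649.592041015625, -93.85914611816406), (64.43009948730469, 65.09661865234375), 88.50740814208984)
    [(0.83, array([ 0.646, -0.094,  0.017])), (0.73, array([0.657, 0.16 , 0.021]))]
pad4 0.97 736 ((653.0726318359375, 76.57475280761719), (69.23832702636719, 65.07478332519531), 88.78334045410156)
pad4 0.97 679 ((649.592041015625, -93.85914611816406), (64.43009948730469, 65.09661865234375), 88.50740814208984)
    [(0.83, array([ 0.646, -0.094,  0.017])), (0.73, array([0.657, 0.16 , 0.021]))]
1.05
```

View pics/top.png

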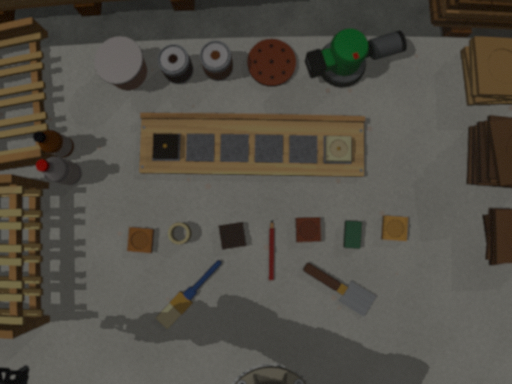

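The dark master is at the left/+y end, pixel (166,147), and the pale master is at (338,149). That puts walnut on pad1, chestnut on pad2, oak on pad3 and honey on pad4. The samples are oak (140,239), walnut (232,236), chestnut (308,229) and honey (395,228). The tape, pencil and green block are clutter. I'll go to oak first.

>>> move_arm([
  [[-307,-142,0],[0,0,7.1],-1],
  [[-307,-142,0],[0,0,7.1],-1],
  [[-307,-142,0],[0,0,7.1],-1],
  [[-307,-142,0],[0,0,7.1],-1],
  [[-307,-142,0],[0,0,7.1],-1],
])

```text
clock: 1.68
tcp_pos: [0.4128, 0.3275, 0.2014]
orientation: [0.0, 0.594, 0.805, 0.0]
wrist_force: [1.2, 0.6, -0.0]
finger_gap: 0.0855
grip_force: 0.0
```

```bash
cat >> h.py <<'E'
def pose():
    s=env.get_state(); q=s["orientation"]; return np.array(s["tcp_pos"]),R.from_quat([q[1],q[2],q[3],q[0]])
def wrist():
    t,r=pose(); p=env.read_camera("wrist"); T=np.eye(4);T[:3,:3]=r.as_matrix();T[:3,3]=t
    q=dict(p); q["extrinsics"]=np.linalg.inv(T@np.array(p["mount"])); return p,q
def rel(xy,yaw,z):
    "shift/turn from present pose to world xy[m], tool y at yaw(rad, mod 90 or 180)"
    t,r=pose(); M=r.as_matrix(); cur=np.arctan2(M[1,1],M[0,1])
    d=M.T@(np.array([*xy,z])-t)*1000
    tgt=R.from_matrix(np.c_[[-np.sin(yaw)*-1*-1*-1,np.cos(yaw),0],[np.cos(yaw),np.sin(yaw),0],[0,0,-1]]) if 0 else R.from_matrix(np.array([[-np.sin(yaw),np.cos(yaw),0],[np.cos(yaw),np.sin(yaw),0],[0,0,-1]]))
    print("shift",np.round(d,1),"turn",np.round(np.degrees((r.inv()*tgt).as_rotvec())/10,2),"cur yaw",round(np.degrees(cur),1))
E
cat > w.py <<'E'
from h import *
import sys
s=env.get_state(); print(s["clock"],np.round(s["tcp_pos"],4),np.round(s["joint_pos"],2),s["finger_gap"])
p,q=wrist(); cv2.imwrite("pics/w_%s.png"%sys.argv[1],p["pixels"][:,:,::-1])
for n in sys.argv[2:]:
    z=.02 if n in("honey","oak","chestnut","walnut") else .041 if "m" in n else .021
    for r in env.regions_of(n,p): print(n,round(r["confidence"],2),r["mask"].sum(),np.round(np.argwhere(r["mask"]).mean(0)),sq(q,r["mask"],z))
    print([(round(k["confidence"],2),np.round(k["centre"],3)) for k in env.landmark_of(n,p)])
E
python3 -c "from h import *;rel([.43,.311],0,.2)"
```

```text
shift [-20.8  11.6   1.4] turn [ 0.   -0.    1.72] cur yaw 17.2
```

>>> move_arm([
  [[-21,12,0],[0,0,0.9],-1],
  [[-21,12,0],[0,0,1.7],-1],
  [[-21,12,0],[0,0,1.7],-1],
])

```text
clock: 2.05
tcp_pos: [0.4295, 0.312, 0.2011]
orientation: [-0.0, 0.704, 0.71, -0.0]
wrist_force: [0.5, 0.2, 0.3]
finger_gap: 0.0855
grip_force: 0.0
```

```bash
python3 w.py 1 oak
```

```text
2.05 [0.4295 0.312  0.2011] [ 0.48  0.23 -0.07  1.27  0.    2.04] 0.08545428674022856
oak 0.91 2700 [160. 255.] ((429.4231262207031, 316.05316162109375), (62.373416900634766, 60.23344039916992), 84.56287384033203)
[(0.77, array([0.431, 0.314, 0.002]))]
```

View pics/w_1.png

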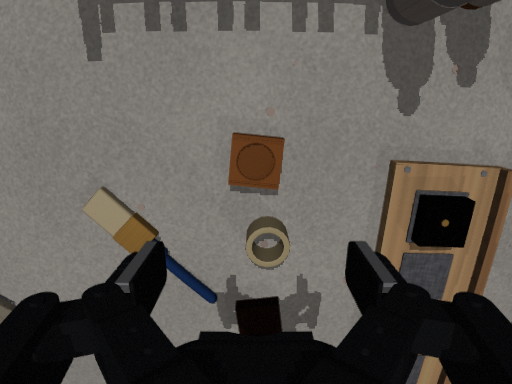

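Oak is at (256,160), rotated about -5°. The tape ring at (267,242) is clear of the fingers. Descending.

>>> move_arm([
  [[4,0,60],[0,0,0.6],-1],
  [[4,0,120],[0,0,0.6],-1],
  [[4,0,165],[0,0,0.6],-1],
  [[4,0,190],[0,0,0.6],-1],
  [[4,0,199],[0,0,0.6],-1],
])

```text
clock: 2.82
tcp_pos: [0.4276, 0.3163, 0.0005]
orientation: [-0.0, 0.739, 0.673, -0.001]
wrist_force: [0.8, 1.0, 0.3]
finger_gap: 0.0854
grip_force: 0.0
```

>>> move_arm([
  [[0,0,0],[0,0,0],1],
  [[0,0,0],[0,0,0],1],
  [[0,0,0],[0,0,0],1],
  [[0,0,0],[0,0,0],1],
], squeeze=40)

```text
clock: 3.32
tcp_pos: [0.4297, 0.3168, 0.0029]
orientation: [0.0, 0.74, 0.672, 0.001]
wrist_force: [0.7, -0.2, -0.3]
finger_gap: 0.0124
grip_force: 0.0
```

>>> move_arm([
  [[0,0,-60],[0,0,0],-1],
  [[0,0,-120],[0,0,0],-1],
  [[0,0,-150],[0,0,0],-1],
  [[0,0,-150],[0,0,0],-1],
])

```text
clock: 3.82
tcp_pos: [0.4312, 0.3175, 0.1555]
orientation: [0.001, 0.74, 0.672, 0.003]
wrist_force: [-0.0, -0.2, -0.7]
finger_gap: 0.0827
grip_force: 0.0
```

```bash
python3 w.py 2 oak
```

```text
3.825 [0.4312 0.3175 0.1555] [ 0.48  0.25 -0.15  1.16  0.    2.15] 0.08268290852646398
oak 0.67 3443 [174. 253.] ((429.7745056152344, 315.8449401855469), (62.25211715698242, 61.09382247924805), 85.26205444335938)
[(0.77, array([0.432, 0.314, 0.003]))]
```

View pics/w_2.png

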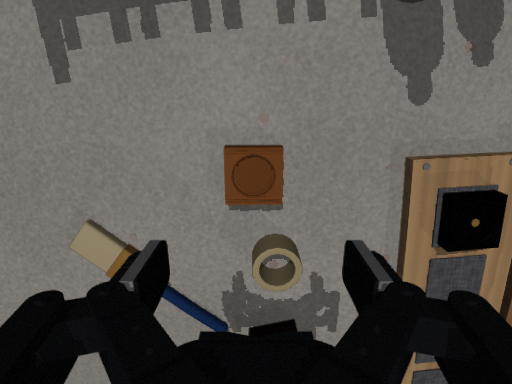

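Oak has not moved: it is still at (253,174), so the fingers closed without touching it. I'll look from lower down.

>>> move_arm([
  [[0,0,60],[0,0,0],-1],
  [[0,0,110],[0,0,0],-1],
  [[0,0,130],[0,0,0],-1],
  [[0,0,130],[0,0,0],-1],
])

```text
clock: 4.47
tcp_pos: [0.4261, 0.3148, 0.0187]
orientation: [-0.001, 0.74, 0.672, -0.004]
wrist_force: [-0.0, -1.0, 1.1]
finger_gap: 0.0856
grip_force: 0.0
```

```bash
python3 w.py 3 oak
python3 - <<'E'
from h import *
p,q=wrist(); t,r=pose(); E=q["extrinsics"]
for P in (t,[t[0],t[1],0.02],[.43,.316,.02]):
    c=E@np.array([*P,1]); c=c[:3]*[1,-1,-1]; print(c,cv2.projectPoints(c.reshape(1,3),np.zeros(3),np.zeros(3),K(p),np.array(p["dist_coeffs"]))[0].ravel())
print(np.round(p["mount"],3),p["fovy"],p["dist_coeffs"])
E
```

```text
4.475 [0.4261 0.3148 0.0187] [ 0.48  0.36 -0.36  0.86  0.    2.15] 0.08556006719362105
oak 0.75 10188 [217. 261.] ((429.7392883300781, 316.6346740722656), (65.10609436035156, 61.61500549316406), 84.63372802734375)
[(0.85, array([0.433, 0.317, 0.003]))]
[1.02241197e-04 1.92892454e-02 1.86261917e-01] [255.73996124 222.6623421 ]
[1.02960962e-04 1.84531598e-02 1.89148996e-01] [255.73856677 220.81521041]
[0.00024077 0.01931834 0.18939951] [255.96263093 222.18160502]
[[-0.001  0.96   0.279  0.071]
 [ 1.     0.001  0.001  0.   ]
 [ 0.001  0.279 -0.96  -0.174]
 [ 0.     0.     0.     1.   ]] 63.791738206196534 [-0.07510724  0.          0.          0.          0.        ]
```

View pics/w_3.png

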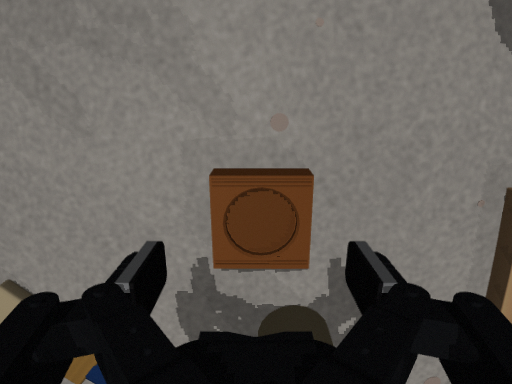

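Oak sits under the TCP, top edge at row 170–268. The fingertips' inner edges are at columns 165/347, 182 px apart for an 85 mm gap. That puts the tips about 40 mm nearer the camera than the coaster top, so the fingers are well above it. I'll go lower carefully.

>>> move_arm([
  [[0,0,15],[0,0,0],-1],
  [[0,0,30],[0,0,0],-1],
  [[0,0,32],[0,0,0],-1],
  [[0,0,32],[0,0,0],-1],
])

```text
clock: 5.18
tcp_pos: [0.4288, 0.3163, -0.0103]
orientation: [-0.0, 0.74, 0.672, -0.0]
wrist_force: [0.5, 0.1, 0.7]
finger_gap: 0.0856
grip_force: 0.0
```

```bash
python3 w.py 4 oak
```

```text
5.175 [ 0.4288  0.3163 -0.0103] [ 0.48  0.39 -0.39  0.78  0.    2.15] 0.08559848529244315
oak 0.82 13739 [239. 257.] ((429.72821044921875, 316.81195068359375), (66.14429473876953, 61.09164810180664), 85.192138671875)
[(0.75, array([0.433, 0.319, 0.002]))]
```

View pics/w_4.png

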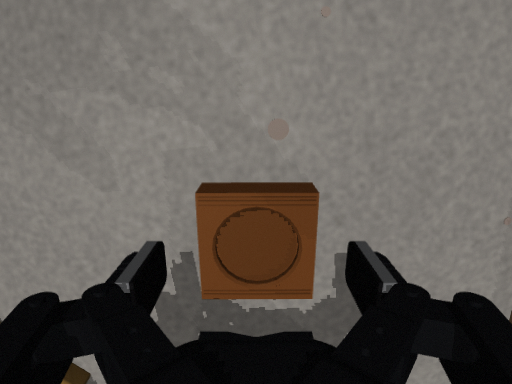

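Tips (columns 165/347) are still about 15 mm above oak's top (116 px wide). Lowering another 25 mm and closing.

>>> move_arm([
  [[0,0,12],[0,0,0],-1],
  [[0,0,20],[0,0,0],-1],
  [[0,0,25],[0,0,0],-1],
  [[0,0,25],[0,0,0],-1],
])

```text
clock: 5.82
tcp_pos: [0.4286, 0.3162, -0.0356]
orientation: [-0.0, 0.74, 0.672, -0.001]
wrist_force: [-0.2, -0.3, 0.7]
finger_gap: 0.0855
grip_force: 0.0
```

>>> move_arm([
  [[0,0,0],[0,0,0],1],
  [[0,0,0],[0,0,0],1],
  [[0,0,0],[0,0,0],1],
], squeeze=40)

```text
clock: 6.2
tcp_pos: [0.4296, 0.3168, -0.0344]
orientation: [0.0, 0.74, 0.672, 0.001]
wrist_force: [-0.4, 0.1, 2.1]
finger_gap: 0.059
grip_force: 43.9
```

Oak is gripped: gap 59 mm, TCP z −0.034 with the coaster on the bench. Lifting it and heading over the board.

>>> move_arm([
  [[0,0,-60],[0,0,0],1],
  [[-30,20,-115],[0,0,-0.3],1],
  [[-80,50,-150],[0,0,-0.6],1],
  [[-130,81,-180],[0,0,-0.65],1],
  [[-180,113,-200],[0,0,-0.65],1],
])

```text
clock: 6.82
tcp_pos: [0.5202, 0.1353, 0.1628]
orientation: [0.001, 0.701, 0.714, 0.001]
wrist_force: [1.6, 1.1, 0.0]
finger_gap: 0.0593
grip_force: 43.9
```

>>> move_arm([
  [[-55,30,-20],[0,0,0],1],
  [[-110,60,-35],[0,0,0],1],
  [[-165,90,-35],[0,0,0],1],
  [[-220,120,-35],[0,0,0],1],
  [[-220,120,-35],[0,0,0],1],
])

```text
clock: 7.45
tcp_pos: [0.6444, -0.0856, 0.1946]
orientation: [0.0, 0.703, 0.711, -0.0]
wrist_force: [-0.3, 0.6, -0.3]
finger_gap: 0.0593
grip_force: 43.8
```

```bash
python3 w.py 5 pad3 master_pale master_dark
```

```text
7.45 [ 0.6444 -0.0856  0.1946] [-0.26  0.47  0.26  1.36 -0.    1.3 ] 0.05930584797120198
pad3 0.84 3146 [ 23. 266.] ((653.61767578125, 64.31675720214844), (47.02895736694336, 70.53700256347656), 89.84059143066406)
pad3 0.77 4304 [ 94. 261.] ((649.861328125, -7.581138610839844), (69.55330657958984, 70.78402709960938), 87.8497085571289)
pad3 0.6 3396 [168. 257.] ((646.295166015625, -89.82666015625), (66.73101806640625, 71.63001251220703), 89.14041900634766)
[(0.93, array([ 0.645, -0.091,  0.015])), (0.76, array([ 0.649, -0.006,  0.021])), (0.65, array([ 0.445, -0.099,  0.001])), (0.59, array([0.65 , 0.073, 0.016]))]
[(0.31, array([ 0.65 , -0.088,  0.232]))]
[]
```

View pics/w_5.png

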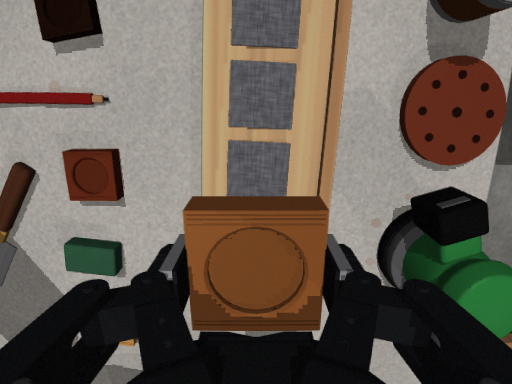

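Pad3 is at (262,95), about (650,−7.5) mm, with the row tilted about −2.2°. The held coaster's seat centre is at (256,268). I'll check the held offset and compute the move.

Run:
```python
from h import *
p,q=wrist(); t,r=pose()
print(t, toworld(q,[[256,268]],t[2]+.0544-.005), toworld(q,[[186,210],[327,210],[321,330],[190,330]],t[2]+.0544))
rel([.65,-.0075],np.radians(-2.2),.08)
```

```text
[ 0.64278077 -0.07984507  0.19650217] [[ 0.6431438  -0.0818672   0.24590217]] [[ 0.61370086 -0.05260463  0.25090217]
 [ 0.67186085 -0.05151747  0.25090217]
 [ 0.67456546 -0.11200945  0.25090217]
 [ 0.61240077 -0.11318958  0.25090217]]
shift [ 72.2   8.6 116.5] turn [ 0.   -0.    0.33] cur yaw 1.1
```

>>> move_arm([
  [[40,5,40],[0,0,0.33],1],
  [[74,8.5,80],[0,0,0.33],1],
  [[74,8.5,130],[0,0,0.33],1],
  [[74,8.5,165],[0,0,0.33],1],
  [[74,8.5,165],[0,0,0.33],1],
])

```text
clock: 8.48
tcp_pos: [0.6471, -0.0057, 0.0281]
orientation: [-0.003, 0.721, 0.693, -0.002]
wrist_force: [0.5, -0.0, -0.8]
finger_gap: 0.0592
grip_force: 43.9
```

```bash
python3 -c "
from h import *
env.read_camera('wrist');rel([.65,-.0055],np.radians(-2.2),-.012)"
```

```text
shift [ 0.8  0.9 42.6] turn [-0.01 -0.   -0.  ] cur yaw -2.2
```

>>> move_arm([
  [[1,1,25],[0,0,0],1],
  [[1,1,36],[0,0,0],1],
  [[1,1,42],[0,0,0],1],
  [[1,1,42],[0,0,0],1],
])

```text
clock: 9.02
tcp_pos: [0.6516, -0.0063, -0.0104]
orientation: [0.0, 0.721, 0.693, 0.0]
wrist_force: [-0.5, -0.1, -0.5]
finger_gap: 0.059
grip_force: 43.9
```

>>> move_arm([
  [[0,0,0],[0,0,0],-1],
  [[0,0,0],[0,0,0],-1],
  [[0,0,0],[0,0,0],-1],
  [[0,0,-60],[0,0,0],-1],
  [[0,0,-120],[0,0,0],-1],
])

```text
clock: 9.65
tcp_pos: [0.6506, -0.0062, 0.1096]
orientation: [-0.001, 0.721, 0.693, -0.001]
wrist_force: [1.8, -0.7, 1.0]
finger_gap: 0.0855
grip_force: 0.0
```

```bash
python3 w.py 6 oak walnut chestnut pad1
```

```text
9.65 [ 0.6506 -0.0062  0.1096] [-0.13  0.5   0.1   1.17  0.    1.48] 0.08550233822922182
oak 0.7 5508 [190. 257.] ((652.0200805664062, -12.68552017211914), (69.58834838867188, 66.73216247558594), 88.96209716796875)
oak 0.37 2996 [271.  63.] ((453.3566589355469, -91.91573333740234), (73.0845718383789, 60.535343170166016), 1.457367181777954)
[(0.86, array([ 0.656, -0.009,  0.023]))]
walnut 0.97 3596 [90. 24.] ((450.5633850097656, 87.05458068847656), (57.82136535644531, 62.017032623291016), 4.526956558227539)
[(0.73, array([ 0.439,  0.087, -0.008]))]
chestnut 0.92 3026 [270.  63.] ((452.90521240234375, -92.00978088378906), (63.47758865356445, 72.46717834472656), 88.82292938232422)
chestnut 0.72 7614 [ 84. 254.] ((653.081787109375, 77.31261444091797), (70.17704772949219, 70.80923461914062), 87.74531555175781)
[(0.59, array([ 0.449, -0.101,  0.004])), (0.34, array([ 0.642, -0.178,  0.022]))]
pad1 0.95 4713 [270. 255.] ((646.396240234375, -92.41436767578125), (70.29021453857422, 71.77838897705078), 87.76861572265625)
pad1 0.85 1851 [ 10. 254.] ((654.9945678710938, 134.31600952148438), (14.784996032714844, 69.98535919189453), 87.57986450195312)
pad1 0.81 7644 [ 84. 254.] ((653.0909423828125, 77.64820098876953), (70.69227600097656, 70.59700775146484), 87.69490051269531)
pad1 0.57 942 [166. 238.] ((649.2958984375, -7.155738830566406), (70.463134765625, 70.19437408447266), 87.65104675292969)
[(0.84, array([0.653, 0.072, 0.015])), (0.68, array([ 0.644, -0.094,  0.017]))]
```

View pics/w_6.png

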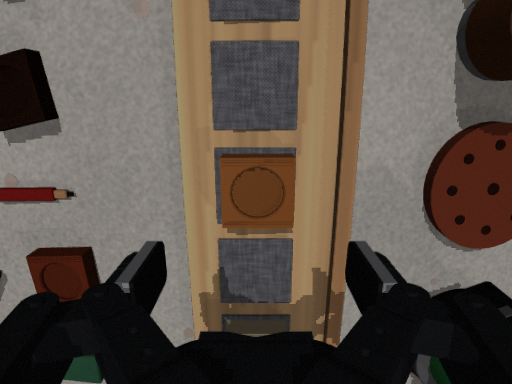

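Oak sits on pad3 (257,190), within the felt on all sides. Pad2 is at (653,77.5) and pad4 at (646.4,−92.4). Next is chestnut.

>>> move_arm([
  [[-20,-40,-20],[0,0,0],-1],
  [[-103,-197,-10],[0,0,0],-1],
  [[-103,-197,0],[0,0,0],-1],
  [[-103,-197,0],[0,0,0],-1],
  [[-103,-197,0],[0,0,0],-1],
])

```text
clock: 10.72
tcp_pos: [0.4451, -0.101, 0.107]
orientation: [-0.003, 0.722, 0.692, -0.001]
wrist_force: [0.5, 0.1, 0.2]
finger_gap: 0.0855
grip_force: 0.0
```

```bash
python3 w.py 7 chestnut; python3 -c "
from h import *
p=env.read_camera('top')
r=env.regions_of('oak',p)
for k in r: print(k['confidence'],sq(p,k['mask'],.041))
rel([.449,-.1],0,-.034)"
```

```text
10.725 [ 0.4451 -0.101   0.107 ] [-0.4   0.15 -0.41  1.02 -0.    1.22] 0.08550682645180838
chestnut 0.74 4866 [182. 259.] ((447.7002868652344, -98.5989990234375), (61.63303756713867, 63.95411682128906), 0.30153578519821167)
[(0.57, array([ 0.446, -0.102,  0.001]))]
0.95 ((651.5313720703125, -10.694908142089844), (60.77912139892578, 61.42557907104492), 88.89879608154297)
shift [  1.1  -3.  143.1] turn [ 0.01  0.   -0.22] cur yaw -2.2
```

>>> move_arm([
  [[2,-4,55],[0,0,-0.2],-1],
  [[2,-4,105],[0,0,-0.2],-1],
  [[2,-4,135],[0,0,-0.2],-1],
  [[2,-4,143],[0,0,-0.2],-1],
  [[2,-4,143],[0,0,-0.2],-1],
])

```text
clock: 11.6
tcp_pos: [0.4473, -0.0989, -0.0339]
orientation: [-0.0, 0.709, 0.706, 0.0]
wrist_force: [-0.1, -0.0, -0.1]
finger_gap: 0.0856
grip_force: 0.0
```

>>> move_arm([
  [[0,0,0],[0,0,0],1],
  [[0,0,0],[0,0,0],1],
  [[0,0,0],[0,0,0],1],
  [[0,0,0],[0,0,0],1],
], squeeze=40)

```text
clock: 12.1
tcp_pos: [0.4481, -0.0997, -0.0325]
orientation: [0.001, 0.709, 0.705, 0.001]
wrist_force: [0.6, 1.1, 6.7]
finger_gap: 0.059
grip_force: 43.4
```

>>> move_arm([
  [[0,0,-50],[0,0,0],1],
  [[20,30,-95],[0,0,0],1],
  [[60,70,-95],[0,0,0.2],1],
  [[100,113,-95],[0,0,0.2],1],
  [[140,158,-95],[0,0,0.2],1],
])

```text
clock: 12.72
tcp_pos: [0.6068, 0.0412, 0.062]
orientation: [0.001, 0.721, 0.693, 0.001]
wrist_force: [0.9, -0.4, 0.4]
finger_gap: 0.0591
grip_force: 43.8
```

>>> move_arm([
  [[38,48,0],[0,0,0],1],
  [[38,48,0],[0,0,0],1],
  [[38,48,0],[0,0,0],1],
])

```text
clock: 13.1
tcp_pos: [0.6539, 0.0762, 0.0606]
orientation: [-0.0, 0.721, 0.693, -0.001]
wrist_force: [0.3, 0.1, -0.2]
finger_gap: 0.0593
grip_force: 43.7
```

```bash
python3 -c "
from h import *
p,q=wrist();t,r=pose();print(t)
print([(k['confidence'],sq(q,k['mask'],t[2]+.054)) for k in env.regions_of('chestnut',p)])
rel([.653,.0795],np.radians(-2.2),-.011)"
```

```text
[0.65360194 0.07564584 0.06097148]
[(0.9, ((654.4495849609375, 78.66163635253906), (65.9707260131836, 60.161869049072266), 87.9748306274414))]
shift [ 4.2 -0.7 72.2] turn [-0.    0.   -0.02] cur yaw -2.4
```

>>> move_arm([
  [[3,-0.5,40],[0,0,0],1],
  [[3,-0.5,62],[0,0,0],1],
  [[3,-0.5,72],[0,0,0],1],
  [[3,-0.5,72],[0,0,0],1],
])

```text
clock: 13.7
tcp_pos: [0.6539, 0.0783, -0.0103]
orientation: [0.0, 0.722, 0.692, 0.0]
wrist_force: [0.0, 0.8, -0.1]
finger_gap: 0.0592
grip_force: 44.3
```

>>> move_arm([
  [[0,0,0],[0,0,0],-1],
  [[0,0,0],[0,0,0],-1],
  [[0,0,0],[0,0,0],-1],
  [[0,0,-60],[0,0,0],-1],
  [[0,0,-120],[0,0,0],-1],
])

```text
clock: 14.32
tcp_pos: [0.6535, 0.0792, 0.1095]
orientation: [-0.001, 0.721, 0.693, -0.001]
wrist_force: [1.3, -0.1, 1.4]
finger_gap: 0.0854
grip_force: 0.0
```

>>> move_arm([
  [[0,-50,-10],[0,0,-0.5],-1],
  [[-2,-213,0],[0,0,-1.2],-1],
  [[-2,-213,0],[0,0,-1.2],-1],
  [[-2,-213,0],[0,0,-1.2],-1],
  [[-2,-213,0],[0,0,-1.2],-1],
])

```text
clock: 14.95
tcp_pos: [0.438, 0.086, 0.109]
orientation: [-0.001, 0.645, 0.765, -0.001]
wrist_force: [1.4, -0.7, 0.3]
finger_gap: 0.0853
grip_force: 0.0
```

```bash
python3 w.py 8 walnut; python3 -c "
from h import *
p=env.read_camera('top')
for n in ('oak','chestnut','walnut'):
  for k in env.regions_of(n,p): print(n,k['confidence'],sq(p,k['mask'],.041 if n!='walnut' else .02))
rel([.44,.086],np.radians(10.),-.034)"
```

```text
14.95 [0.438 0.086 0.109] [ 0.01  0.12 -0.43  1.02  0.    1.41] 0.08531413475869198
[(0.81, array([ 0.436,  0.088, -0.007]))]
oak 0.72 ((650.314453125, -10.576471328735352), (60.57872772216797, 63.8731689453125), 88.90975952148438)
chestnut 0.78 ((654.5438232421875, 76.53473663330078), (60.66520309448242, 59.05686569213867), 88.7708740234375)
shift [  0.9  -2.5 143. ] turn [ 0.   -0.   -0.03] cur yaw 9.7
```

View pics/w_8.png

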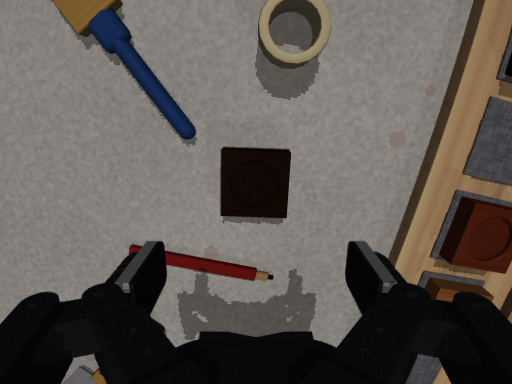

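Walnut's top face has corners (222,148), (291,150), (287,217) and (221,217), nearly square to the tool.

```bash
python3 -c "
from h import *
p,q=wrist();t,r=pose();print(t)
m=(p['pixels'].sum(2)<115); m[:120]=0;m[230:]=0;m[:,:200]=0;m[:,310:]=0
print(m.sum(),sq(q,m,.02)); c=np.array(sq(q,m,.02)[0])/1000
rel(c,np.radians(sq(q,m,.02)[2]),-.034)"
```

```text
[0.44229414 0.08557113 0.10886192]
4632 ((437.08807373046875, 86.8958740234375), (59.10288619995117, 62.443626403808594), 7.58547830581665)
shift [  2.2  -4.9 142.9] turn [ 0.   -0.    0.21] cur yaw 9.7
```

>>> move_arm([
  [[1,-4,55],[0,0,0.1],-1],
  [[1,-4,105],[0,0,0.1],-1],
  [[1,-4,135],[0,0,0.1],-1],
  [[1,-4,142],[0,0,0.1],-1],
  [[1,-4,142],[0,0,0.1],-1],
])

```text
clock: 15.98
tcp_pos: [0.4377, 0.086, -0.0329]
orientation: [-0.0, 0.651, 0.759, -0.0]
wrist_force: [-0.1, 0.4, -0.2]
finger_gap: 0.0856
grip_force: 0.0
```

>>> move_arm([
  [[0,0,0],[0,0,0],1],
  [[0,0,0],[0,0,0],1],
  [[0,0,0],[0,0,0],1],
  [[0,0,0],[0,0,0],1],
], squeeze=40)

```text
clock: 16.48
tcp_pos: [0.4388, 0.086, -0.0315]
orientation: [0.001, 0.651, 0.759, 0.001]
wrist_force: [-0.4, 0.5, 6.3]
finger_gap: 0.0593
grip_force: 43.5
```

>>> move_arm([
  [[0,0,-50],[0,0,0],1],
  [[7,35,-95],[0,0,0.4],1],
  [[16,85,-95],[0,0,0.8],1],
  [[26,137,-95],[0,0,1.1],1],
  [[36,190,-95],[0,0,1.1],1],
])

```text
clock: 17.1
tcp_pos: [0.6216, 0.151, 0.0631]
orientation: [0.001, 0.721, 0.693, 0.001]
wrist_force: [0.6, -0.1, -0.0]
finger_gap: 0.0594
grip_force: 44.0
```

>>> move_arm([
  [[1,38,0],[0,0,0],1],
  [[1,38,0],[0,0,0],1],
  [[1,38,0],[0,0,0],1],
])

```text
clock: 17.48
tcp_pos: [0.6568, 0.1497, 0.0618]
orientation: [-0.0, 0.721, 0.693, -0.0]
wrist_force: [-0.4, -0.9, 0.2]
finger_gap: 0.059
grip_force: 44.0
```

```bash
python3 w.py 9 master_dark pad1; python3 -c "
from h import *
rel([.6564,.1625],np.radians(-2.2),-.010)"
```

```text
17.475 [0.6568 0.1497 0.0618] [0.11 0.57 0.1  1.1  0.   1.72] 0.059035848580849384
master_dark 0.62 11187 [ 54. 253.] ((659.745849609375, 246.84774780273438), (61.61553955078125, 62.2890739440918), 87.61275482177734)
[(0.68, array([0.661, 0.248, 0.022]))]
pad1 0.66 5096 [163. 253.] ((656.5621337890625, 178.14146423339844), (37.46929168701172, 70.16499328613281), 87.67329406738281)
[(0.96, array([0.65 , 0.164, 0.017]))]
shift [12.7 -1.1 72.6] turn [ 0.   -0.   -0.01] cur yaw -2.3
```

View pics/w_9.png

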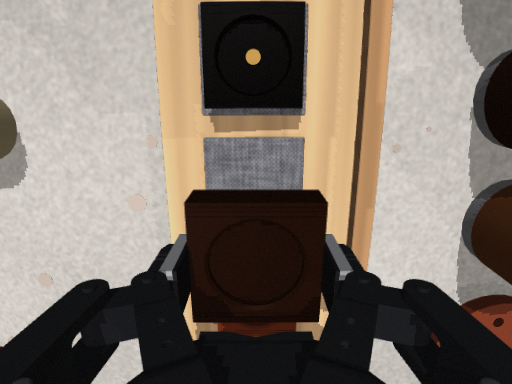

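Walnut is held square with its seat centre at (256,262). The dark master at (253,57) measures (659.7,246.8) mm, so pad1 is at about (656.5,162). Lowering.

>>> move_arm([
  [[12,-1,20],[0,0,0],1],
  [[12,-1,45],[0,0,0],1],
  [[12,-1,65],[0,0,0],1],
  [[12,-1,73],[0,0,0],1],
  [[12,-1,73],[0,0,0],1],
])

```text
clock: 18.35
tcp_pos: [0.657, 0.1619, -0.0101]
orientation: [0.0, 0.721, 0.693, 0.0]
wrist_force: [0.0, 0.3, 0.5]
finger_gap: 0.0591
grip_force: 44.3
```

>>> move_arm([
  [[0,0,0],[0,0,0],-1],
  [[0,0,0],[0,0,0],-1],
  [[0,0,0],[0,0,0],-1],
  [[0,0,-60],[0,0,0],-1],
  [[0,0,-120],[0,0,0],-1],
])

```text
clock: 18.98
tcp_pos: [0.6563, 0.1617, 0.1094]
orientation: [-0.001, 0.721, 0.693, -0.001]
wrist_force: [0.7, 0.6, 0.9]
finger_gap: 0.0853
grip_force: 0.0
```

>>> move_arm([
  [[-50,-20,0],[0,0,0],-1],
  [[-107,-43,0],[0,0,0],-1],
  [[-163,-65,0],[0,0,0],-1],
  [[-219,-87,0],[0,0,0],-1],
  [[-275,-110,0],[0,0,0],-1],
])

```text
clock: 19.6
tcp_pos: [0.5355, -0.1102, 0.1093]
orientation: [0.0, 0.721, 0.693, 0.0]
wrist_force: [1.3, -0.3, -0.7]
finger_gap: 0.0854
grip_force: 0.0
```

>>> move_arm([
  [[-55,-22,0],[0,0,0],-1],
  [[-110,-44,0],[0,0,0],-1],
  [[-165,-66,0],[0,0,0],-1],
  [[-208,-83,0],[0,0,0],-1],
  [[-208,-83,0],[0,0,0],-1],
])

```text
clock: 20.23
tcp_pos: [0.4438, -0.3162, 0.1091]
orientation: [0.0, 0.723, 0.691, -0.0]
wrist_force: [-0.0, 1.4, 0.4]
finger_gap: 0.0857
grip_force: 0.0
```

```bash
python3 w.py 10 honey; python3 -c "
from h import *
p=env.read_camera('top')
for n in ('oak','chestnut','walnut'):
  for k in env.regions_of(n,p): print(n,k['confidence'],sq(p,k['mask'],.041))
rel([.444,-.314],np.radians(-2),-.034)"
```

```text
20.225 [ 0.4438 -0.3162  0.1091] [-0.77  0.3  -0.2   1.07 -0.    0.85] 0.08567686377624595
honey 0.55 4682 [182. 258.] ((446.1897277832031, -315.35736083984375), (63.17123031616211, 60.35323715209961), 84.50028991699219)
[(0.61, array([ 0.441, -0.319, -0.   ]))]
oak 0.79 ((651.5341796875, -10.627666473388672), (60.651161193847656, 61.42847442626953), 88.89530944824219)
chestnut 0.86 ((655.7357177734375, 75.40583801269531), (62.833065032958984, 61.53480529785156), 88.72403717041016)
walnut 0.64 ((657.666748046875, 160.7888641357422), (62.98779296875, 61.72098922729492), 88.55720520019531)
walnut 0.26 ((621.7850952148438, 141.08717346191406), (14.48082447052002, 32.97869110107422), 18.89622688293457)
shift [ -2.3  -1.4 143. ] turn [ 0.   -0.   -0.02] cur yaw -2.2
```

View pics/w_10.png

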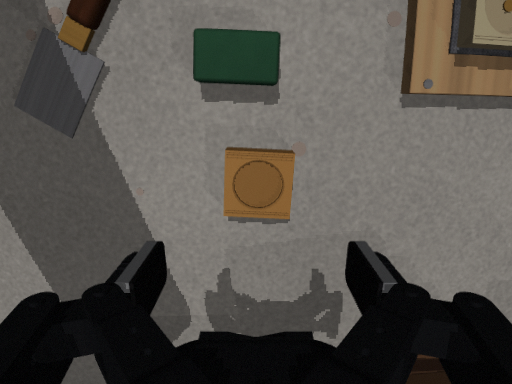

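Honey is at (258,184), isolated. Grasping.

>>> move_arm([
  [[-3,0.5,55],[0,0,0.25],-1],
  [[-3,0.5,105],[0,0,0.25],-1],
  [[-3,0.5,135],[0,0,0.25],-1],
  [[-3,0.5,142],[0,0,0.25],-1],
  [[-3,0.5,142],[0,0,0.25],-1],
])

```text
clock: 21.2
tcp_pos: [0.4459, -0.3158, -0.0326]
orientation: [0.0, 0.736, 0.677, 0.0]
wrist_force: [-0.1, -0.2, 0.8]
finger_gap: 0.0856
grip_force: 0.0
```

>>> move_arm([
  [[0,0,0],[0,0,0],1],
  [[0,0,0],[0,0,0],1],
  [[0,0,0],[0,0,0],1],
  [[0,0,0],[0,0,0],1],
], squeeze=40)

```text
clock: 21.7
tcp_pos: [0.4467, -0.3171, -0.0312]
orientation: [0.002, 0.736, 0.677, 0.0]
wrist_force: [-0.4, 0.7, 6.9]
finger_gap: 0.0589
grip_force: 44.2
```

>>> move_arm([
  [[0,0,-55],[0,0,0],1],
  [[30,22,-105],[0,0,0],1],
  [[75,55,-105],[0,0,-0.25],1],
  [[120,90,-105],[0,0,-0.25],1],
  [[165,125,-105],[0,0,-0.25],1],
])

```text
clock: 22.32
tcp_pos: [0.585, -0.1611, 0.073]
orientation: [0.001, 0.721, 0.693, 0.0]
wrist_force: [1.1, -0.6, -1.3]
finger_gap: 0.0588
grip_force: 43.8
```

>>> move_arm([
  [[45,33,0],[0,0,0],1],
  [[72,59,10],[0,0,0],1],
  [[72,59,10],[0,0,0],1],
  [[72,59,10],[0,0,0],1],
])

```text
clock: 22.82
tcp_pos: [0.6451, -0.0927, 0.0621]
orientation: [-0.0, 0.721, 0.693, -0.0]
wrist_force: [0.2, 0.1, 0.5]
finger_gap: 0.0592
grip_force: 43.7
```

```bash
python3 w.py 11 pad4; python3 -c "
from h import *
rel([.6466,-.0925],np.radians(-2.2),-.010)"
```

```text
22.825 [ 0.6451 -0.0927  0.0621] [-0.27  0.53  0.03  1.07 -0.    1.35] 0.05920683535668788
pad4 0.84 1008 [ 98. 229.] ((633.2990112304688, -24.543960571289062), (48.766075134277344, 95.72457122802734), 43.28644943237305)
pad4 0.77 3545 [171. 258.] ((647.5150756835938, -70.36885070800781), (26.78901481628418, 70.43486785888672), 88.7120361328125)
[]
shift [ 1.2  1.5 72.5] turn [ 0.    0.   -0.02] cur yaw -2.4
```

View pics/w_11.png

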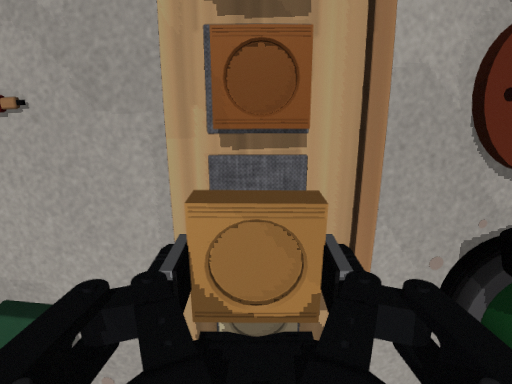

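Honey is held square with its seat centre at (256,262), above pad4. Oak's neighbour gap is clear. Lowering.

>>> move_arm([
  [[0,1,25],[0,0,0],1],
  [[0,1,48],[0,0,0],1],
  [[0,1,65],[0,0,0],1],
  [[0,1,73],[0,0,0],1],
  [[0,1,73],[0,0,0],1],
])

```text
clock: 23.6
tcp_pos: [0.6468, -0.093, -0.0101]
orientation: [0.0, 0.721, 0.693, 0.0]
wrist_force: [0.7, -0.2, -0.4]
finger_gap: 0.059
grip_force: 44.0
```

>>> move_arm([
  [[0,0,0],[0,0,0],-1],
  [[0,0,0],[0,0,0],-1],
  [[0,0,0],[0,0,0],-1],
  [[0,0,-60],[0,0,0],-1],
  [[0,0,-120],[0,0,0],-1],
])

```text
clock: 24.22
tcp_pos: [0.6457, -0.0923, 0.1093]
orientation: [-0.001, 0.721, 0.693, -0.001]
wrist_force: [0.5, -0.9, 0.5]
finger_gap: 0.0855
grip_force: 0.0
```

>>> move_arm([
  [[0,-60,0],[0,0,0],-1],
  [[0,-120,0],[0,0,0],-1],
  [[0,-180,0],[0,0,0],-1],
  [[0,-230,0],[0,0,0],-1],
  [[0,-230,0],[0,0,0],-1],
])

```text
clock: 24.85
tcp_pos: [0.4125, -0.0821, 0.1086]
orientation: [-0.001, 0.721, 0.692, -0.001]
wrist_force: [0.4, 0.1, 0.7]
finger_gap: 0.0853
grip_force: 0.0
```

```bash
python3 -c "
from h import *
p=env.read_camera('top');cv2.imwrite('pics/end.png',cv2.resize(p['pixels'][95:195,120:390,::-1],None,fx=2.9,fy=2.9))
for n in ('walnut','chestnut','oak','honey'):
  for k in env.regions_of(n,p): print(n,k['confidence'],sq(p,k['mask'],.041))"
```

```text
walnut 0.59 ((657.665771484375, 160.75448608398438), (63.17215347290039, 61.700721740722656), 88.5792465209961)
chestnut 0.66 ((655.781982421875, 76.50817108154297), (60.66520309448242, 61.533809661865234), 88.7708740234375)
chestnut 0.22 ((647.590576171875, -93.07414245605469), (61.20335006713867, 61.480918884277344), 88.96661376953125)
oak 0.71 ((651.531982421875, -10.693435668945312), (60.77993392944336, 61.426666259765625), 88.89640808105469)
honey 0.22 ((658.5567016601562, 243.89556884765625), (62.1815071105957, 64.3880615234375), 88.60791015625)
```

View pics/end.png

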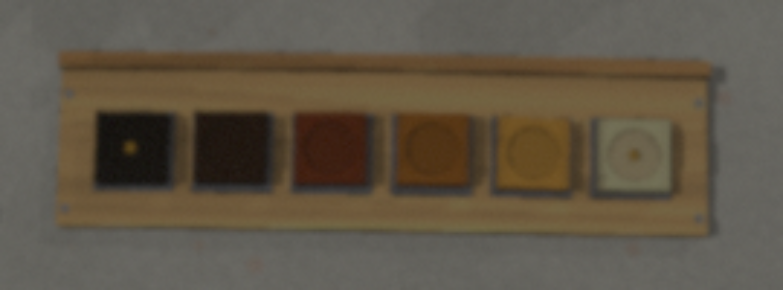

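The crop shows the six in even spacing: dark master, walnut, chestnut, oak, honey, pale master, all square. Measured offsets are 4 mm or less. Handing in.

```bash
python3 -c "
from workcell import env
print(env.hand_in())"
```

```text
the job is handed in; nothing more can be done
None
```

The four samples are on their pads, running honey, oak, chestnut, walnut from the pale master to the dark one. All are released and about 4 mm or less off centre by my measurement, and the job was handed in at about 25 s; it gave no verdict.

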